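Key the moisture tester and hold a sample flask down in its sprung cradle

ROBOT

A 7-joint arm with a two-finger parallel gripper is mounted at the origin on the work surface. World frame = base frame: x ahead of the robot, y to its left, z up, the work surface at z = 0. Lengths are in m, angles in rad, forces in N, time in s.
With the tool pointing down it reaches from about 0.425 to 0.925 m from the base axis. Payload 6.8 kg.
Tool frame: the origin (TCP) lies at the very end of the fingers, on their centre line; the grasp point (between the pads) lies 19 mm behind it (r.pinch_z is the z of the grasp point in the tool frame, in m); z points along the fingers, y is the line along which they close (so a half turn about z gives the same grasp; the last joint's range is limited). The gripper opens to 85 mm and grips with 20 to 120 N. Pads are 22 mm wide; open, the fingers measure 114 mm over their backs; the gripper's body (76 mm by 85 mm) begins 54 mm behind the grasp point. The pads swing forward as they close: fully open they stand 13 mm farther back than shut.
Start: joints at [-1.282, 0.477, 0.022, 1.555, -0.011, 1.109, -0.083], TCP at [0.261, 0.623, 0.231] pointing down, gripper open.
Joint ranges: [-2.96, 2.96], [-0.34, 2.1], [-1.41, 1.46], [0.24, 2.44], [-1.37, 4.51], [0.17, 1.92], [-2.96, 2.96]. Speed limits (rad/s): [2.39, 2.39, 3.14, 3.14, 3.14, 3.14, 3.14].

INTERFACE

Orientations are given as a unit quaternion [w, x, y, z].
In Python, from rig import telemetry, get_image, camera_info, r gives the robot as it stands.
- The arm moves only by the tool apply_moves, never from a script. Its argument "series" is a list of rows, each an object with "translation": the shift along the world's x, y, z in mm, a list of three; "twist": the turn about the world's z in degrees; "fingers": the opening in per cent of the stroke, from 0 (shut) to 100 (fully open). In form: [{"translation": [tx, ty, tz], "twist": twist, "fingers": fingers}, ...]. A call has 1 to 5 rows; each row is the pose to reach, as a shift and turn from the pose commanded when the call began; what a row does not reach only later rows make up. A row lasts 1/12 s, in which the tool goes at most 41.7 mm and 7.16 degrees, less where a joint would pass 70% of its speed; a pose out of reach is approached as far as the arm can. A call with a gripper value outside its range is refused whole. The fingers move at their own pace and stop on an object; the grip force is fixed at half the most. Time passes only in rows, so rows that repeat a pose let the fingers close. It gives the time, the measured TCP pose, the force, the opening and the grip force at its end, in the units of the state.
- telemetry.read_state(): the state, without advancing time (a new reading comes with each control period).
- get_image(name): name is "side" or "top" or "wrist"; returns the picture (420x560x3 uint8, red, green, blue); there is no depth.
- camera_info(name): a dict with "vertical_fov" (degrees; the focal length in pixels is half the picture's height over the tangent of half this angle, whatever the lens; pixels are square), "cx", "cy" (the principal point, pixels), "xyz" and "orientation" of the camera in the world; the wrist camera has in their place "T_tool_cam" (4x4, takes a point from camera to tool coordinates, whose origin is the TCP and whose axes are the flange's). Camera axes: x right, y down, z forward; pixel columns grow to the right and rows downward; lengths in m; the calibration is good to about 2 mm. The wrist camera is an equidistant fisheye: a pixel r from the principal point sees the ray r / f radians off the axis. A picture is of the moment at which its call begins: read the wrist's pose just before it. camera_info takes no time and is no camera call.
- r.close_job(): hands the job in; it is judged then, once.
The state is a dict: "time": time; "joint_positions": joint angles; "qvel": joint speeds; "effort": joint torques, N m; "position": TCP position; "tcp_rot": TCP orientation; "ft_force": force on the tool from outside, world axes, zero at the start; "wrist_torque": the same for the moment, N m; "finger_gap": finger opening in m; "finger_force": force on a finger pad.
Only numpy, scipy, OpenCV 4.12 (cv2) and the standard library are available. Lean on these libraries where they do the work, as an engineer would, in place of code of your own. Each camera call takes 0.05 s, during which the arm holds its last target. There are 200 camera calls.

TASK

Get the coffee moisture tester to take a reading: first put the blue gauge key, blade down, into the blue-framed slot of the tester until its handle sits flush on the deck, and let go of it. Then set the red-capped flask upright in the orange sprung ring, press it straight down to the ring's lower stop, and finish still holding it pressed there. Never tip the flask over, and leave the yellow key, the green-capped flask and everything else on the table where they are.

Things in the scene. Friction and masses are not known exactly. Their poses are not given: they have to be found in the camera images.
- gauge_mid (a point): Blue key to use, 76 mm tall, 70 g: steel blade 4 x 28 mm, 32 mm long, under a block handle 16 x 46 mm, 44 mm tall. Point at its centre: 38 mm above the blade's end and below the top, 6 mm above the handle's underside (shoulder). z up, y along the 28 mm width, x through the thickness; symmetric. Starts upright in the rack, blade loose in a slot, shoulder on the rack's top.
- spare_gauge_mid (a point): The other key in the rack, same shape with a yellow handle, 72 mm from the blue one along the rack. The two swap places between runs. Leave it alone. Same point and axes.
- rack: Fixed wooden block 50 x 150 x 44 mm, origin under its centre, y along its length; two slots on its centre line, 36 mm either side of the middle, each as large as the tester's slot.
- slot_mouth (a point): Centre of the slot's mouth in the tester's deck, framed in blue paint. z up, y along the slot, x across it. The slot is 6.5 x 31 mm and 40 mm deep with a small chamfer, so the key stops when its shoulder rests on the deck (gauge_mid then 6 mm above this point). Either way round will do.
- tester: The fixed white moisture tester, a low box 170 x 270 x 50 mm, its flat deck 50 mm above the table; origin under its centre. Its y axis runs along its 270 mm length; the slot lies 80 mm to -y and the ring 68 mm to +y of the middle. It may be turned by up to 0.35 rad.
- cradle (a joint): Travel of the orange ring, in m: 0 up, 0.012 at its lower stop. A spring pushes it up: about 5 N to start it moving, 14 N at the stop; it comes back up when let go. The flask's weight alone does not bring it down.
- ring_top (a point): Centre of the top face of the orange sprung ring (76 mm outside, 52 mm inside, 8 mm thick). With the ring up its top is 32 mm above the tester's deck, 82 mm above the table; the point sinks with the ring. z up.
- flask_mid (a point): Flask to use: amber, 115 mm tall, 0.17 to 0.35 kg; round bulb 68 mm across with flat foot, 28 mm neck, red cap 31 mm across and 30 mm tall. Point on its axis 57.5 mm above the foot; the cap spans 27.5 to 57.5 mm above it, the bulb's centre is 28.5 mm below it. z along the axis, up. Starts standing on the table. The bulb centres itself in the ring; seated, the point is about 50 mm above ring_top.
- spare_flask_mid (a point): The other flask, same shape with a green cap; the two swap places between runs. Leave it standing. Same point.
- flask: The red-capped flask.
- gauge: The blue key.
- cup_rim (a point): White cup 76 mm across, 55 mm tall, beyond the flasks; centre of its mouth. Leave it.
- jar_mid (a point): Small amber jar with a steel lid, 60 mm across, 70 mm tall, on the right behind the rack; its centre. Leave it.
Things that resemble listed ones, but are neither listed nor needed, are in the scene too. What is shaped like the gauge but turquoise is not meant.

How it is judged:
By the outcome, as a careful person would: the job done as asked, in the order asked, and still so for the second after the job is handed in, while the arm keeps its last pose, push and grip.
It also fails if it takes over 64 s, if anything falls off the work surface, if the arm or the gripper's body presses on something with over 40 N, if the wrist force passes 120 N, or if a joint passes its speed limit or range.

## Working session

There is one attempt and no reset: what is moved stays moved. The work goes in short steps, Python scripts to look and compute and a tool call to move; the robot and the scene stay as the last step left them, time stands still between calls to the robot, and variables do not carry over. Pictures are saved under pics/ and viewed, at most 10 in all, crops included, and the job is handed in when it is done.

Besides the shell and the picture viewer there is one more tool, called after ">>>" by a JSON object that holds its "method" and its "body", one argument or row to a line. apply_moves: Moves the arm, as the interface text tells. Its arguments: {"type":"object","properties":{"series":{"type":"array"}},"required":["series"]}

```bash
mkdir -p pics; ls; python3 - <<'E'
from rig import telemetry,get_image,camera_info,r
import cv2
for n in("side","top"):
    cv2.imwrite(f"pics/{n}0.png",cv2.cvtColor(get_image(n),cv2.COLOR_RGB2BGR)); print(n,camera_info(n))
s=telemetry.read_state();print(s);print(camera_info("wrist"),r.pinch_z)
E
```

```text
pics
side {'vertical_fov': 57.54248820622975, 'cx': 278.11016986238445, 'cy': 205.37441359566427, 'xyz': array([ 0.03961556, -0.56321112,  0.52233506]), 'orientation': array([-0.44802673,  0.80869974, -0.32947276,  0.19163632])}
top {'vertical_fov': 50.36589048655461, 'cx': 279.178407480087, 'cy': 207.45563423375378, 'xyz': array([ 0.47893361, -0.02072888,  0.97403142]), 'orientation': array([-0.00949944,  0.71199804, -0.7012579 ,  0.0347262 ])}
{'time': 0.1, 'joint_positions': array([-1.28214279,  0.47772925,  0.0223676 ,  1.5563413 , -0.01149577,
        1.1093001 , -0.08308693]), 'qvel': array([-0.00147515, -0.0009651 , -0.00139342, -0.00127903,  0.00047339,
       -0.00128719, -0.0002813 ]), 'effort': array([ 4.74953777e-03, -5.97757781e+01,  1.61435578e+00, -2.81956422e+01,
        1.29259468e-02,  4.95682005e-03,  3.63225610e-06]), 'position': array([0.2606585 , 0.6220677 , 0.23042027]), 'tcp_rot': array([-9.56275862e-05,  1.97071784e-01,  9.80388715e-01, -8.19165421e-04]), 'ft_force': array([-0.49282815,  0.3318938 ,  0.4669337 ]), 'wrist_torque': array([-0.03521319,  0.02412382, -0.0228538 ]), 'finger_force': 0.0, 'finger_gap': 0.08536794155052177}
{'vertical_fov': 65.70646984690485, 'cx': 279.60768085907625, 'cy': 212.1545879051926, 'T_tool_cam': array([[ 3.04142915e-04, -9.59239094e-01, -2.82595592e-01,
         7.24435728e-02],
       [ 9.99999951e-01,  2.69736216e-04,  1.60658474e-04,
        -1.39409066e-03],
       [-7.78836234e-05, -2.82595627e-01,  9.59239128e-01,
        -1.42346739e-01],
       [ 0.00000000e+00,  0.00000000e+00,  0.00000000e+00,
         1.00000000e+00]])} -0.0187
```

View pics/top0.png

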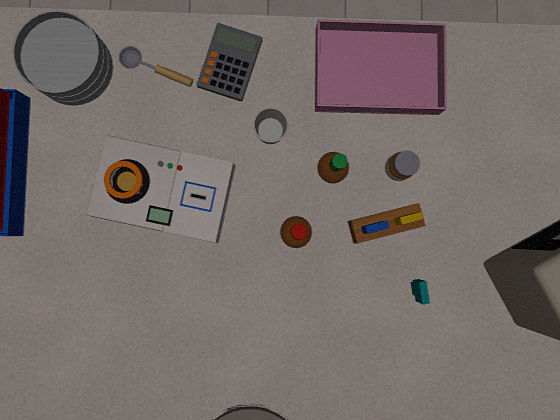

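View pics/side0.png

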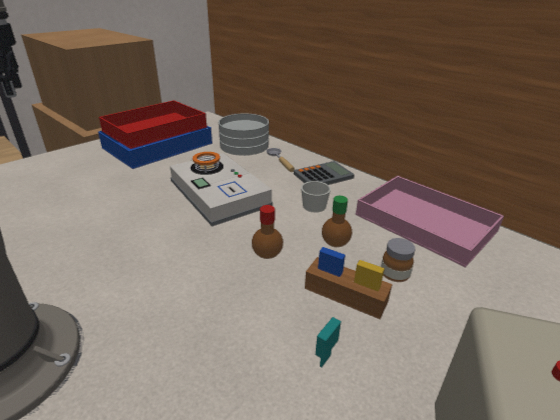

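The top view shows the tester with its ring at (127,181) and slot at (198,196), the rack at (387,223), the red-capped flask at (298,232) and the green one at (335,166). There are three key-like things: blue (376,227) in the rack, yellow (411,218) in the rack, and turquoise (420,291) standing alone on the table. The blue one in the rack fits the description. I'll confirm with an enlarged crop.

```bash
cat > h.py <<'E'
import numpy as np,cv2
from scipy.spatial.transform import Rotation as R
from rig import telemetry,get_image,camera_info,r
def rot(q): return R.from_quat(q,scalar_first=True)
def cam(n,s=None):
    c=camera_info(n);f=210/np.tan(np.radians(c['vertical_fov']/2))
    if n!='wrist': return c,f,rot(c['orientation']).as_matrix(),c['xyz']
    Rt=rot(s['tcp_rot']).as_matrix();T=c['T_tool_cam'];return c,f,Rt@T[:3,:3],Rt@T[:3,3]+s['position']
def ray(n,px,s=None):
    c,f,M,o=cam(n,s);d=np.array([px[0]-c['cx'],px[1]-c['cy']])/f
    if n=='wrist':
        t=np.linalg.norm(d);v=np.r_[d/t*np.sin(t),np.cos(t)]
    else: v=np.r_[d,1]
    return o,M@(v/np.linalg.norm(v))
def onz(n,px,z,s=None):
    o,d=ray(n,px,s);return o+d*(z-o[2])/d[2]
def proj(n,P,s=None):
    c,f,M,o=cam(n,s);v=M.T@(np.asarray(P)-o)
    if n=='wrist':
        q=np.hypot(*v[:2]);d=v[:2]/q*np.arctan2(q,v[2])
    else: d=v[:2]/v[2]
    return d*f+[c['cx'],c['cy']]
def crop(img,x0,y0,w,h,k): return cv2.resize(cv2.cvtColor(img,cv2.COLOR_RGB2BGR)[y0:y0+h,x0:x0+w],None,fx=k,fy=k,interpolation=cv2.INTER_CUBIC)
E
python3 - <<'E'
from h import *
i=get_image("top")
a=crop(i,80,130,160,115,5)
b=crop(i,275,200,160,50,5) 
cv2.imwrite("pics/c1.png",np.vstack([a[:345*1+230],]) ); cv2.imwrite("pics/c2.png",b)
for z,nm,p in((.088,'blue',(376,227)),(.088,'yellow',(411,218)),(.115,'cap',(299,231)),(.082,'ring',(125,181)),(.05,'slot',(198,196))): print(nm,onz("top",p,z))
E
```

```text
blue [ 0.49871291 -0.24620186  0.088     ]
yellow [ 0.51781314 -0.3170503   0.088     ]
cap [ 0.48821051 -0.08984456  0.115     ]
ring [0.5826866  0.25475684 0.082     ]
slot [0.55803996 0.11465893 0.05      ]
```

View pics/c1.png

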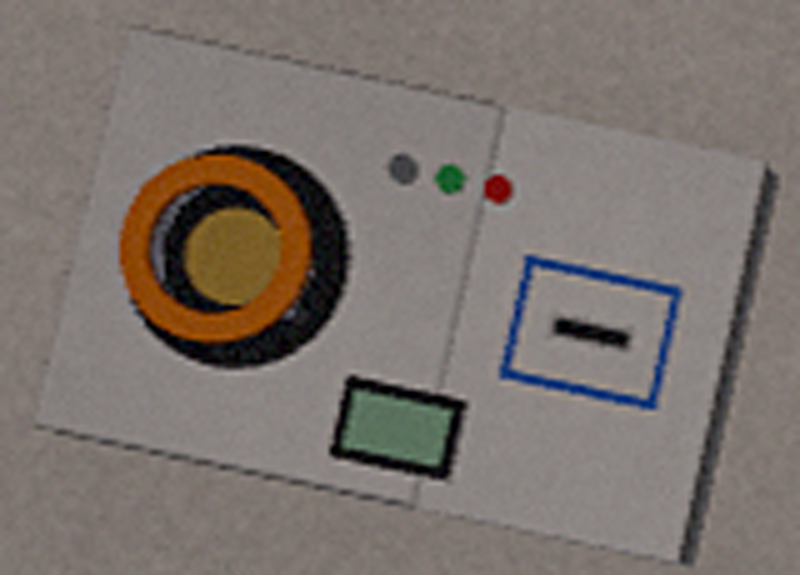

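View pics/c2.png

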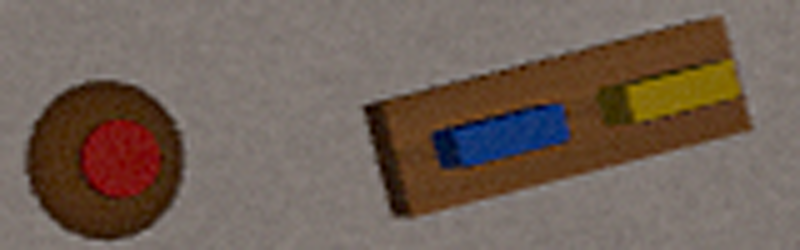

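The crops confirm it: in the rack the blue handle's top is centred at crop (513,135) and the yellow one is at the right. The red cap is at crop (122,158). The tester shows the slot at crop (592,333) and the ring centre at (215,248). Next I turn these into positions.

```bash
python3 - <<'E'
from h import *
f=lambda u,v,ox,oy:((u+.5)/5-.5+ox,(v+.5)/5-.5+oy)
T=lambda u,v,z:onz("top",f(u,v,80,130),z)
K=lambda u,v,z:onz("top",f(u,v,275,200),z)
ang=lambda d:np.degrees(np.arctan2(d[1],d[0]))
c=[T(*p,.05)for p in((130,28),(770,165),(688,562),(37,426))]
print("deck sides",[round(np.linalg.norm(c[i]-c[i-1]),4) for i in range(4)],ang(c[0]-c[1]),ang(c[3]-c[2]))
m=sum(c)/4;s=T(592,333,.05);g=T(215,248,.082);print("mid",m,"slot",s,"ring",g,"d",np.linalg.norm((s-m)[:2]),np.linalg.norm((g-m)[:2]),ang(g-s),np.linalg.norm((g-s)[:2]))
b=K(513,135,.088);y=K(687,90,.088);print("blue",b,"yel",y,np.linalg.norm(b-y),ang(b-y),"edge",ang(K(456,132,.088)-K(565,103,.088)),ang(K(385,100,.044)-K(722,15,.044)))
print("cap",K(122,158,.115),"cap dia",np.linalg.norm(K(81,158,.115)-K(162,158,.115)))
# cross-check in side view
for n,P in(("blue",b),("cap",K(122,158,.115)),("slot",s),("ring",g)): print(n,proj("side",P))
E
```

```text
deck sides [np.float64(0.168), np.float64(0.2698), np.float64(0.1678), np.float64(0.2707)] 78.9313410190975 78.98068906146347
mid [0.57234504 0.19057527 0.05      ] slot [0.55762582 0.11464844 0.05      ] ring [0.58619127 0.2595913  0.082     ] d 0.0773404116912934 0.07039126424713799 78.85098490492406 0.147730895189116
blue [ 0.49954788 -0.24862124  0.088     ] yel [ 0.51864821 -0.31908449  0.088     ] 0.07300611139242669 105.16659784661012 edge 105.58189000475888 104.91141547078385
cap [ 0.48782602 -0.0898489   0.115     ] cap dia 0.03125695857057937
blue [332.19646875 251.32989351]
cap [267.38352053 207.44871503]
slot [231.81141464 188.07907503]
ring [206.11777452 155.83562324]
```

>>> {"method": "apply_moves", "body": {
  "series": [
    {"translation":[40,-10,0],"twist":-7,"fingers":100},
    {"translation":[75,-30,0],"twist":-14,"fingers":100},
    {"translation":[110,-50,0],"twist":-21,"fingers":100},
    {"translation":[135,-80,0],"twist":-28,"fingers":100},
    {"translation":[155,-115,0],"twist":-35,"fingers":100}
  ]
}}

```text
time: 0.57
position: [0.418, 0.5066, 0.2307]
tcp_rot: [0.0, 0.486, 0.874, 0.0]
ft_force: [0.2, 0.3, 0.6]
finger_gap: 0.0853
finger_force: 0.0
```

Everything agrees with the given sizes: deck 168 x 270 mm, keys 73 mm apart, cap 31 mm across, slot to ring 147.7 mm. The side view agrees too. I'll look at the slot with the wrist camera on the way.

>>> {"method": "apply_moves", "body": {
  "series": [
    {"translation":[14,-38,0],"twist":-5,"fingers":100},
    {"translation":[28,-77,0],"twist":-9,"fingers":100},
    {"translation":[42,-116,0],"twist":-14,"fingers":100},
    {"translation":[56,-155,0],"twist":-18,"fingers":100},
    {"translation":[70,-194,0],"twist":-23,"fingers":100}
  ]
}}

```text
time: 0.98
position: [0.486, 0.3115, 0.2312]
tcp_rot: [-0.0, 0.649, 0.761, -0.0]
ft_force: [0.9, -0.1, -0.4]
finger_gap: 0.0856
finger_force: 0.0
```

>>> {"method": "apply_moves", "body": {
  "series": [
    {"translation":[14,-38,0],"twist":-5,"fingers":100},
    {"translation":[28,-77,0],"twist":-10,"fingers":100},
    {"translation":[42,-116,0],"twist":-15,"fingers":100},
    {"translation":[56,-155,0],"twist":-20,"fingers":100},
    {"translation":[70,-198,0],"twist":-20,"fingers":100}
  ]
}}

```text
time: 1.4
position: [0.555, 0.1172, 0.2313]
tcp_rot: [-0.0, 0.771, 0.636, 0.0]
ft_force: [0.2, -0.7, 0.0]
finger_gap: 0.0853
finger_force: 0.0
```

>>> {"method": "apply_moves", "body": {
  "series": [
    {"translation":[0,0,0],"twist":0,"fingers":100},
    {"translation":[0,0,0],"twist":0,"fingers":100}
  ]
}}

```text
time: 1.57
position: [0.5553, 0.1154, 0.2314]
tcp_rot: [0.0, 0.772, 0.636, -0.0]
ft_force: [-0.2, 0.7, -0.4]
finger_gap: 0.0856
finger_force: 0.0
```

```bash
python3 - <<'E'
from h import *
s=telemetry.read_state();i=get_image("wrist");np.savez("w1",i=i,p=s['position'],q=s['tcp_rot'])
print(s['position'],s['tcp_rot'],s['time'])
P=[.5576,.1146,.05];p=proj("wrist",P,s);print("pred slot px",p,"ring",proj("wrist",[.5862,.2596,.082],s))
x0,y0=int(p[0])-80,int(p[1])-60;print(x0,y0)
cv2.imwrite("pics/w1.png",crop(i,max(x0,0),max(y0,0),160,120,5))
E
```

```text
[0.55533428 0.11543195 0.23136469] [ 4.23738330e-04  7.72091962e-01  6.35510647e-01 -1.99673713e-04] 1.5667
pred slot px [282.73029979 189.03974552] ring [283.47363352  35.11664575]
202 129
```

View pics/w1.png

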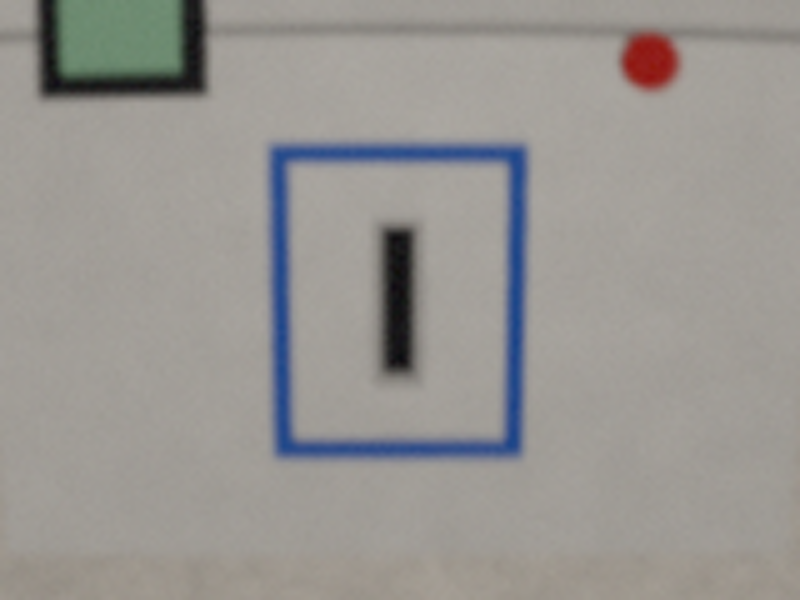

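The slot centre is at crop (399,300), with its ends at about (398,229) and (399,372), so it lies almost exactly where predicted.

```bash
python3 - <<'E'
from h import *
d=np.load("w1.npz");s=dict(position=d['p'],tcp_rot=d['q'])
W=lambda u,v,z:onz("wrist",((u+.5)/5-.5+202,(v+.5)/5-.5+129),z,s)
a,b=W(398,228,.05),W(399,373,.05);print("slot",W(399,300,.05),"len",np.linalg.norm(a-b),"ang",np.degrees(np.arctan2(*(a-b)[1::-1])))
c=[W(*p,.05)for p in((272,145),(527,145),(521,457),(278,457))];m=sum(c)/4;print("frame",m,np.degrees(np.arctan2(*(c[0]-c[3]+c[1]-c[2])[1::-1])))
E
```

```text
slot [0.55635793 0.11530982 0.05      ] len 0.03027094239758824 ang 79.38954883588572
frame [0.55631254 0.11445292 0.05      ] 79.0122707863976
```

>>> {"method": "apply_moves", "body": {
  "series": [
    {"translation":[-6,-40,0],"twist":5,"fingers":100},
    {"translation":[-12,-80,0],"twist":10,"fingers":100},
    {"translation":[-18,-120,0],"twist":15,"fingers":100},
    {"translation":[-24,-160,0],"twist":20,"fingers":100},
    {"translation":[-30,-200,0],"twist":25,"fingers":100}
  ]
}}

```text
time: 2.03
position: [0.5244, -0.0804, 0.2312]
tcp_rot: [-0.0, 0.611, 0.792, 0.0]
ft_force: [0.5, 0.1, -0.7]
finger_gap: 0.0851
finger_force: 0.0
```

>>> {"method": "apply_moves", "body": {
  "series": [
    {"translation":[-6,-40,0],"twist":1.3,"fingers":100},
    {"translation":[-12,-80,0],"twist":1.3,"fingers":100},
    {"translation":[-18,-120,0],"twist":1.3,"fingers":100},
    {"translation":[-25,-164,0],"twist":1.3,"fingers":100},
    {"translation":[-25,-164,0],"twist":1.3,"fingers":100}
  ]
}}

```text
time: 2.45
position: [0.4976, -0.252, 0.2319]
tcp_rot: [0.001, 0.608, 0.794, -0.001]
ft_force: [-0.1, -1.1, 0.5]
finger_gap: 0.0854
finger_force: 0.0
```

>>> {"method": "apply_moves", "body": {
  "series": [
    {"translation":[0,0,0],"twist":0,"fingers":100},
    {"translation":[0,0,0],"twist":0,"fingers":100}
  ]
}}

```text
time: 2.62
position: [0.5004, -0.2431, 0.2309]
tcp_rot: [-0.0, 0.604, 0.797, 0.0]
ft_force: [0.8, 1.0, 0.4]
finger_gap: 0.0854
finger_force: 0.0
```

```bash
python3 - <<'E'
from h import *
s=telemetry.read_state();i=get_image("wrist");np.savez("w2",i=i,p=s['position'],q=s['tcp_rot'])
print(s['position'],s['tcp_rot'],s['time'])
p=proj("wrist",[.4995,-.2486,.088],s);print(p)
x0,y0=int(p[0])-80,int(p[1])-60;print(x0,y0)
cv2.imwrite("pics/w2.png",crop(i,max(x0,0),max(y0,0),160,120,5))
E
```

```text
[ 0.50044991 -0.24311625  0.23093634] [-4.92414790e-04  6.04012397e-01  7.96974694e-01  3.44555295e-04] 2.6167
[278.40860448 204.00847898]
198 144
```

View pics/w2.png

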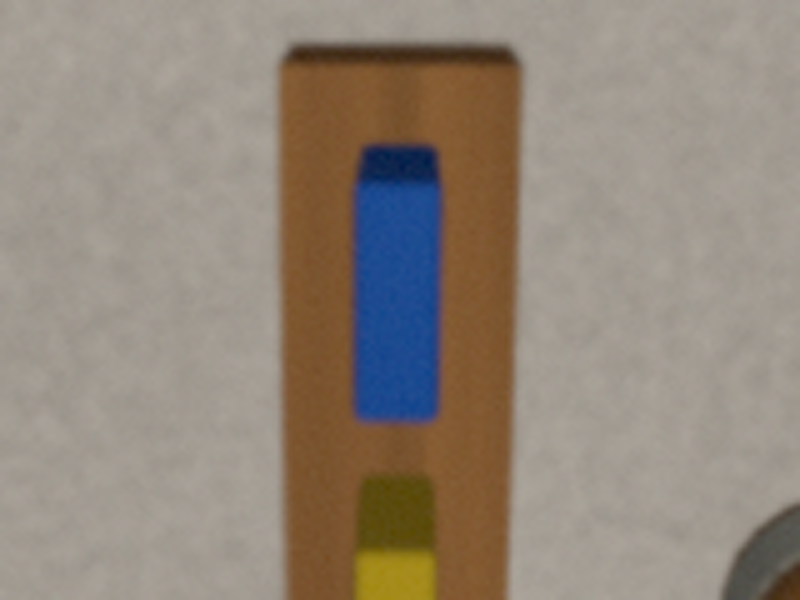

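The enlarged view confirms the blue key. Its top face spans crop (355..440, 183..421), centred at (397.5,302), and the yellow key is beyond it at the bottom.

```bash
python3 - <<'E'
from h import *
d=np.load("w2.npz");s=dict(position=d['p'],tcp_rot=d['q'])
W=lambda u,v,z:onz("wrist",((u+.5)/5-.5+198,(v+.5)/5-.5+144),z,s)
c=[W(*p,.088)for p in((356,182),(440,182),(439,421),(355,421))];m=sum(c)/4
print("key",m,np.linalg.norm(c[0]-c[1]),np.linalg.norm(c[0]-c[3]),"ang",np.degrees(np.arctan2(*(c[0]-c[3]+c[1]-c[2])[1::-1])))
t=telemetry.read_state();print(t['position'],t['tcp_rot'],t['qvel'],t['time'])
print(proj("wrist",W(397,200,.088),s))
E
```

```text
key [ 0.4984394  -0.24924879  0.088     ] 0.014982880643423796 0.045036198489582395 ang 105.35242992279504
[ 0.50072376 -0.24234743  0.23089685] [-5.68275490e-04  6.03370910e-01  7.97460374e-01  4.18380853e-04] [-0.01334979 -0.00511533 -0.00394994  0.00161568  0.00270972 -0.00218549
  0.00256774] 2.6667
[277.  183.6]
```

>>> {"method": "apply_moves", "body": {
  "series": [
    {"translation":[-2,-6,-15],"twist":-0.5,"fingers":100},
    {"translation":[-2,-6.8,-50],"twist":-0.5,"fingers":100},
    {"translation":[-2,-6.8,-85],"twist":-0.5,"fingers":100},
    {"translation":[-2,-6.8,-100],"twist":-0.5,"fingers":100},
    {"translation":[-2,-6.8,-100],"twist":-0.5,"fingers":100}
  ]
}}

```text
time: 3.08
position: [0.4964, -0.2477, 0.1275]
tcp_rot: [-0.004, 0.606, 0.795, -0.001]
ft_force: [-0.5, 0.9, 0.2]
finger_gap: 0.0856
finger_force: 0.0
```

>>> {"method": "apply_moves", "body": {
  "series": [
    {"translation":[0,0,0],"twist":0,"fingers":100},
    {"translation":[0,0,0],"twist":0,"fingers":100},
    {"translation":[0,0,0],"twist":0,"fingers":100}
  ]
}}

```text
time: 3.33
position: [0.4993, -0.2516, 0.1329]
tcp_rot: [0.001, 0.608, 0.794, 0.001]
ft_force: [0.2, 0.6, -0.3]
finger_gap: 0.0853
finger_force: 0.0
```

```bash
python3 -c "
from h import *
t=telemetry.read_state();print(t['position'],t['tcp_rot'],t['qvel'].round(3))"
```

```text
[ 0.49925739 -0.25160077  0.13294364] [1.35096158e-03 6.07804799e-01 7.94085049e-01 6.60094696e-04] [ 0.006 -0.003  0.005  0.004 -0.002 -0.002  0.004]
```

>>> {"method": "apply_moves", "body": {
  "series": [
    {"translation":[0,0,0],"twist":0,"fingers":100},
    {"translation":[0,0,0],"twist":0,"fingers":100},
    {"translation":[0,0,0],"twist":0,"fingers":100},
    {"translation":[0,0,0],"twist":0,"fingers":100},
    {"translation":[0,0,0],"twist":0,"fingers":100}
  ]
}}

```text
time: 3.75
position: [0.4978, -0.2519, 0.1315]
tcp_rot: [0.0, 0.608, 0.794, 0.0]
ft_force: [-1.7, -0.8, -0.8]
finger_gap: 0.0852
finger_force: 0.0
```

>>> {"method": "apply_moves", "body": {
  "series": [
    {"translation":[0.6,2.8,-25],"twist":0.2,"fingers":100},
    {"translation":[0.6,2.8,-45],"twist":0.2,"fingers":100},
    {"translation":[0.6,2.8,-60],"twist":0.2,"fingers":100},
    {"translation":[0.6,2.8,-72],"twist":0.2,"fingers":100},
    {"translation":[0.6,2.8,-78],"twist":0.2,"fingers":100}
  ]
}}

```text
time: 4.17
position: [0.4976, -0.2488, 0.0518]
tcp_rot: [-0.001, 0.607, 0.795, -0.0]
ft_force: [-1.4, -0.1, -0.6]
finger_gap: 0.0858
finger_force: 0.0
```

>>> {"method": "apply_moves", "body": {
  "series": [
    {"translation":[0,0,0],"twist":0,"fingers":100},
    {"translation":[0,0,0],"twist":0,"fingers":100},
    {"translation":[0,0,0],"twist":0,"fingers":100},
    {"translation":[0,0,0],"twist":0,"fingers":100},
    {"translation":[0,0,0],"twist":0,"fingers":100}
  ]
}}

```text
time: 4.58
position: [0.4989, -0.2493, 0.0541]
tcp_rot: [0.001, 0.607, 0.795, 0.0]
ft_force: [1.2, 0.0, -1.0]
finger_gap: 0.0853
finger_force: 0.0
```

Well placed. Now I close the fingers.

>>> {"method": "apply_moves", "body": {
  "series": [
    {"translation":[0,0,0],"twist":0,"fingers":0},
    {"translation":[0,0,0],"twist":0,"fingers":0},
    {"translation":[0,0,0],"twist":0,"fingers":0},
    {"translation":[0,0,0],"twist":0,"fingers":0},
    {"translation":[0,0,0],"twist":0,"fingers":0}
  ]
}}

```text
time: 5.0
position: [0.4984, -0.249, 0.0533]
tcp_rot: [-0.0, 0.607, 0.795, 0.0]
ft_force: [-0.4, 0.1, 1.1]
finger_gap: 0.0256
finger_force: 0.0
```

>>> {"method": "apply_moves", "body": {
  "series": [
    {"translation":[0,0,0],"twist":0,"fingers":0},
    {"translation":[0,0,0],"twist":0,"fingers":0},
    {"translation":[0,0,0],"twist":0,"fingers":0},
    {"translation":[0,0,0],"twist":0,"fingers":0},
    {"translation":[0,0,0],"twist":0,"fingers":0}
  ]
}}

```text
time: 5.42
position: [0.4985, -0.2491, 0.0534]
tcp_rot: [0.0, 0.607, 0.795, 0.0]
ft_force: [-0.1, -0.2, 2.1]
finger_gap: 0.0153
finger_force: 58.7
```

The key is gripped at a gap of 15.3 mm. I lift it and carry it over the flask's height to above the slot.

>>> {"method": "apply_moves", "body": {
  "series": [
    {"translation":[0,0,15],"twist":0,"fingers":0},
    {"translation":[0,0,45],"twist":0,"fingers":0},
    {"translation":[0,0,85],"twist":0,"fingers":0},
    {"translation":[0,0,120],"twist":0,"fingers":0},
    {"translation":[0,0,155],"twist":0,"fingers":0}
  ]
}}

```text
time: 5.83
position: [0.4978, -0.249, 0.2096]
tcp_rot: [-0.0, 0.607, 0.795, -0.0]
ft_force: [1.4, -0.4, -0.1]
finger_gap: 0.0154
finger_force: 60.6
```

>>> {"method": "apply_moves", "body": {
  "series": [
    {"translation":[5,30,0],"twist":-5,"fingers":0},
    {"translation":[11,68,0],"twist":-10,"fingers":0},
    {"translation":[17,107,0],"twist":-15,"fingers":0},
    {"translation":[23,146,0],"twist":-20,"fingers":0},
    {"translation":[29,185,0],"twist":-26.3,"fingers":0}
  ]
}}

```text
time: 6.25
position: [0.527, -0.0623, 0.2082]
tcp_rot: [-0.0, 0.773, 0.634, 0.0]
ft_force: [0.8, -0.9, -0.6]
finger_gap: 0.0153
finger_force: 60.6
```

>>> {"method": "apply_moves", "body": {
  "series": [
    {"translation":[6,38,0],"twist":0,"fingers":0},
    {"translation":[12,76,0],"twist":0,"fingers":0},
    {"translation":[18,114,0],"twist":0,"fingers":0},
    {"translation":[23,145,0],"twist":0,"fingers":0},
    {"translation":[28,165,0],"twist":0,"fingers":0}
  ]
}}

```text
time: 6.67
position: [0.5548, 0.1056, 0.2078]
tcp_rot: [-0.001, 0.77, 0.638, -0.0]
ft_force: [-0.5, 0.1, -0.3]
finger_gap: 0.0149
finger_force: 60.6
```

>>> {"method": "apply_moves", "body": {
  "series": [
    {"translation":[0,14,-20],"twist":0,"fingers":0},
    {"translation":[0,14,-40],"twist":0,"fingers":0},
    {"translation":[0,14,-60],"twist":0,"fingers":0},
    {"translation":[0,14,-75],"twist":0,"fingers":0},
    {"translation":[0,14,-80],"twist":0,"fingers":0}
  ]
}}

```text
time: 7.08
position: [0.5534, 0.1147, 0.1257]
tcp_rot: [-0.001, 0.772, 0.636, -0.002]
ft_force: [-2.5, 0.3, -1.6]
finger_gap: 0.0154
finger_force: 60.6
```

>>> {"method": "apply_moves", "body": {
  "series": [
    {"translation":[0,0,0],"twist":0,"fingers":0},
    {"translation":[0,0,0],"twist":0,"fingers":0},
    {"translation":[0,0,0],"twist":0,"fingers":0},
    {"translation":[0,0,0],"twist":0,"fingers":0},
    {"translation":[0,0,0],"twist":0,"fingers":0}
  ]
}}

```text
time: 7.5
position: [0.5559, 0.1151, 0.1292]
tcp_rot: [0.0, 0.772, 0.636, 0.001]
ft_force: [1.3, -0.0, -1.0]
finger_gap: 0.0151
finger_force: 60.6
```

>>> {"method": "apply_moves", "body": {
  "series": [
    {"translation":[0,0,0],"twist":0,"fingers":0},
    {"translation":[0,0,0],"twist":0,"fingers":0},
    {"translation":[0,0,0],"twist":0,"fingers":0},
    {"translation":[0,0,0],"twist":0,"fingers":0},
    {"translation":[0,0,0],"twist":0,"fingers":0}
  ]
}}

```text
time: 7.92
position: [0.5554, 0.115, 0.1283]
tcp_rot: [-0.0, 0.772, 0.636, 0.0]
ft_force: [-0.6, 0.3, -0.3]
finger_gap: 0.015
finger_force: 60.6
```

>>> {"method": "apply_moves", "body": {
  "series": [
    {"translation":[0.8,0,-12],"twist":0,"fingers":0},
    {"translation":[0.8,0,-22],"twist":0,"fingers":0},
    {"translation":[0.8,0,-29],"twist":0,"fingers":0},
    {"translation":[0.8,0,-32],"twist":0,"fingers":0},
    {"translation":[0.8,0,-32],"twist":0,"fingers":0}
  ]
}}

```text
time: 8.33
position: [0.5552, 0.1146, 0.0949]
tcp_rot: [-0.0, 0.772, 0.636, -0.001]
ft_force: [0.9, -1.0, -0.6]
finger_gap: 0.0155
finger_force: 60.6
```

>>> {"method": "apply_moves", "body": {
  "series": [
    {"translation":[0,0,0],"twist":0,"fingers":0},
    {"translation":[0,0,0],"twist":0,"fingers":0},
    {"translation":[0,0,0],"twist":0,"fingers":0},
    {"translation":[0,0,0],"twist":0,"fingers":0},
    {"translation":[0,0,0],"twist":0,"fingers":0}
  ]
}}

```text
time: 8.75
position: [0.5563, 0.115, 0.0966]
tcp_rot: [0.0, 0.772, 0.636, 0.0]
ft_force: [0.3, 0.2, -0.7]
finger_gap: 0.0152
finger_force: 60.6
```

```bash
python3 - <<'E'
from h import *
s=telemetry.read_state();print(s['position'],s['tcp_rot'])
w=get_image("wrist");d=get_image("side")
p=proj("side",[.5563,.115,.05]);q=proj("wrist",[.5563,.115,.05],s);print(p,q)
x,y=int(p[0])-40,int(p[1])-55;x2,y2=int(q[0])-40,int(q[1])-55;print(x,y,x2,y2)
cv2.imwrite("pics/c3.png",np.hstack([crop(d,x,y,80,110,5),crop(w,x2,y2,80,110,5)]))
E
```

```text
[0.55633855 0.11502567 0.09662639] [5.72971463e-05 7.71820602e-01 6.35840282e-01 3.00523890e-04]
[231.31285282 188.20489572] [280.80103626 235.40194664]
191 133 240 180
```

View pics/c3.png

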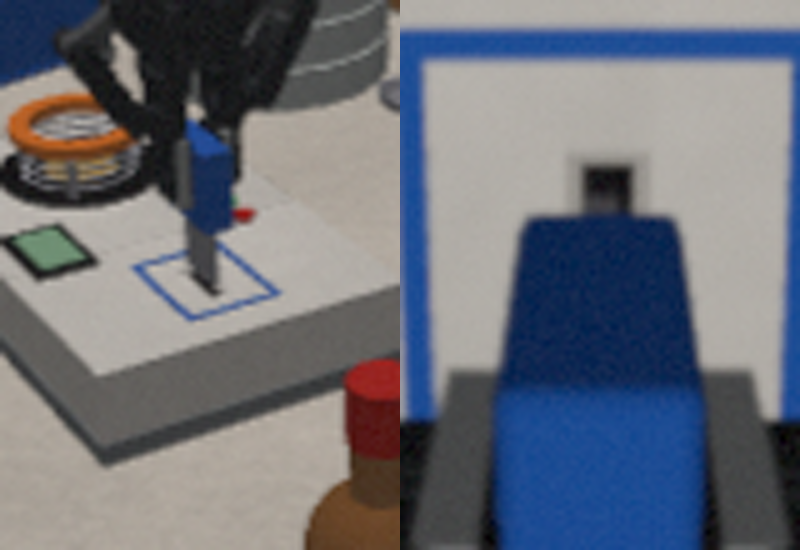

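In the wrist crop the slot centre is at u≈607 and the key's centre line extended to the deck is at ≈602, so x needs about +0.6 mm. I'll check the along-slot offset by projecting the blade's end into the side view.

```bash
python3 - <<'E'
from h import *
y=np.array([np.cos(np.radians(79)),np.sin(np.radians(79)),0]);x=np.array([y[1],-y[0],0])
C=np.array([.5563,.115,.0966-.0414]);S=np.array([.5568,.1149,.05])
pr=lambda P:((proj("side",P)-[191,133]+.5)*5-.5).round()
for n,c,h in(("blade end",C,(.014,.002)),("slot",S,(.0155,.00325))): print(n,[pr(c+a*h[0]*y+b*h[1]*x) for a in(-1,1) for b in(-1,1)])
i=get_image("side");cv2.imwrite("pics/c4.png",crop(i,221,175,24,20,30))
E
```

```text
blade end [array([213., 282.]), array([220., 279.]), array([187., 259.]), array([194., 257.])]
slot [array([213., 292.]), array([225., 289.]), array([185., 267.]), array([196., 264.])]
```

View pics/c4.png

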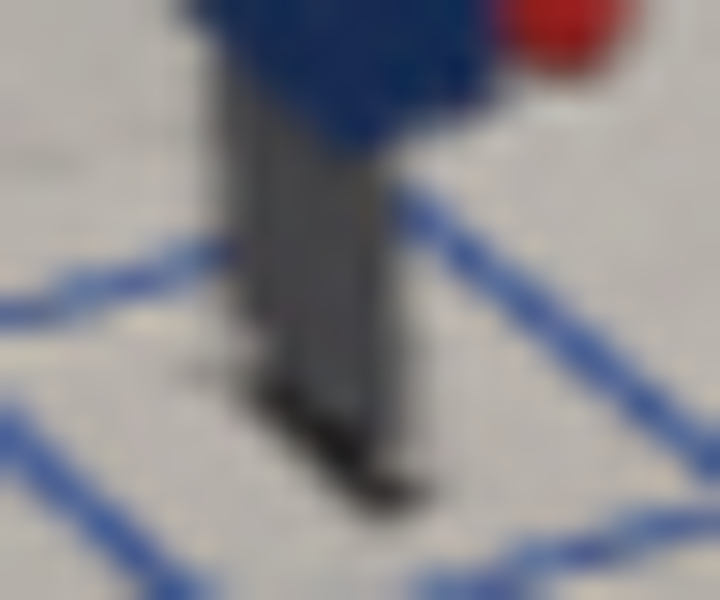

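The blade's near corner is at c4 (400,430) and the slot's near end at (425,490). Both match the prediction within a pixel, so I go down.

>>> {"method": "apply_moves", "body": {
  "series": [
    {"translation":[0.5,0,0],"twist":0,"fingers":0},
    {"translation":[0.5,0,-4],"twist":0,"fingers":0},
    {"translation":[0.5,0,-8],"twist":0,"fingers":0},
    {"translation":[0.5,0,-12],"twist":0,"fingers":0},
    {"translation":[0.5,0,-12],"twist":0,"fingers":0}
  ]
}}

```text
time: 9.32
position: [0.5561, 0.1148, 0.0832]
tcp_rot: [-0.0, 0.772, 0.636, -0.001]
ft_force: [0.4, 0.6, -0.2]
finger_gap: 0.0151
finger_force: 60.6
```

The blade is 8 mm into the slot with no force.

>>> {"method": "apply_moves", "body": {
  "series": [
    {"translation":[0,0,-6],"twist":0,"fingers":0},
    {"translation":[0,0,-12],"twist":0,"fingers":0},
    {"translation":[0,0,-17],"twist":0,"fingers":0},
    {"translation":[0,0,-21],"twist":0,"fingers":0},
    {"translation":[0,0,-23],"twist":0,"fingers":0}
  ]
}}

```text
time: 9.73
position: [0.5562, 0.1148, 0.0604]
tcp_rot: [-0.0, 0.772, 0.636, -0.001]
ft_force: [0.2, 1.0, -0.6]
finger_gap: 0.0154
finger_force: 60.6
```

>>> {"method": "apply_moves", "body": {
  "series": [
    {"translation":[0,0,-1],"twist":0,"fingers":0},
    {"translation":[0,0,-2],"twist":0,"fingers":0},
    {"translation":[0,0,-3],"twist":0,"fingers":0},
    {"translation":[0,0,-3],"twist":0,"fingers":0},
    {"translation":[0,0,-3],"twist":0,"fingers":0}
  ]
}}

```text
time: 10.15
position: [0.5567, 0.1149, 0.0594]
tcp_rot: [-0.0, 0.772, 0.636, 0.0]
ft_force: [-4.6, -0.7, 9.4]
finger_gap: 0.015
finger_force: 62.1
```

The key stops at TCP z = 59.4 mm, exactly the flush height, with 9 N up. I release it and lift off.

>>> {"method": "apply_moves", "body": {
  "series": [
    {"translation":[0,0,1.5],"twist":0,"fingers":100},
    {"translation":[0,0,1.5],"twist":0,"fingers":100},
    {"translation":[0,0,1.5],"twist":0,"fingers":100},
    {"translation":[0,0,1.5],"twist":0,"fingers":100},
    {"translation":[0,0,1.5],"twist":0,"fingers":100}
  ]
}}

```text
time: 10.57
position: [0.5567, 0.115, 0.0597]
tcp_rot: [0.0, 0.772, 0.636, -0.0]
ft_force: [-1.2, 0.3, -0.0]
finger_gap: 0.0747
finger_force: 0.0
```

>>> {"method": "apply_moves", "body": {
  "series": [
    {"translation":[0,0,0],"twist":0,"fingers":100},
    {"translation":[0,0,20],"twist":0,"fingers":100},
    {"translation":[0,0,55],"twist":0,"fingers":100},
    {"translation":[0,0,95],"twist":0,"fingers":100},
    {"translation":[0,0,135],"twist":0,"fingers":100}
  ]
}}

```text
time: 10.98
position: [0.556, 0.1145, 0.1958]
tcp_rot: [-0.0, 0.772, 0.636, -0.001]
ft_force: [0.4, 1.1, -0.1]
finger_gap: 0.0849
finger_force: 0.0
```

```bash
python3 - <<'E'
from h import *
t=telemetry.read_state();print(t['position'],t['finger_gap'])
d=get_image("side");w=get_image("wrist");s=t
p=proj("wrist",[.5563,.115,.094],s);x,y=int(p[0])-40,int(p[1])-50;y=max(y,0);print(x,y)
cv2.imwrite("pics/c5.png",np.hstack([crop(d,185,125,100,110,4),crop(w,x,y,80,110,4)]))
E
```

```text
[0.5559531  0.11454726 0.1957589 ] 0.08491873434674989
241 159
```

View pics/c5.png

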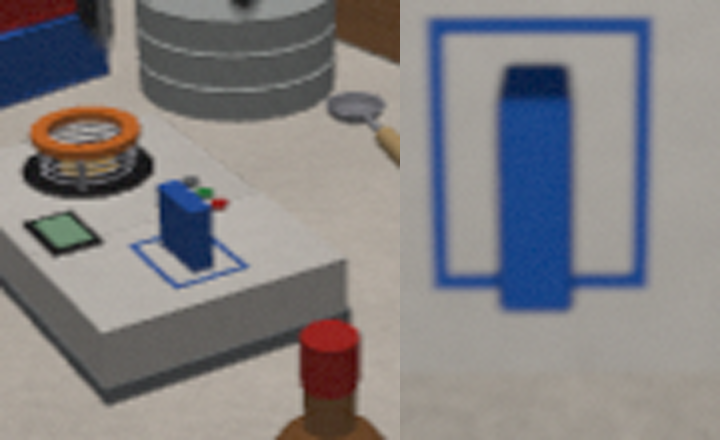

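The picture shows the key seated flush in the slot (handle on the deck inside the blue frame) with the fingers clear. Next I go above the red-capped flask and measure the cap with the wrist camera.

>>> {"method": "apply_moves", "body": {
  "series": [
    {"translation":[-13,-38,20],"twist":0,"fingers":100},
    {"translation":[-25,-75,35],"twist":0,"fingers":100},
    {"translation":[-38,-112,40],"twist":0,"fingers":100},
    {"translation":[-51,-150,40],"twist":0,"fingers":100},
    {"translation":[-62,-185,40],"twist":0,"fingers":100}
  ]
}}

```text
time: 11.5
position: [0.4935, -0.0723, 0.2352]
tcp_rot: [0.0, 0.772, 0.636, 0.001]
ft_force: [0.5, -0.5, 0.8]
finger_gap: 0.0853
finger_force: 0.0
```

>>> {"method": "apply_moves", "body": {
  "series": [
    {"translation":[-7,-20,0],"twist":0,"fingers":100},
    {"translation":[-7,-20,0],"twist":0,"fingers":100},
    {"translation":[-7,-20,0],"twist":0,"fingers":100},
    {"translation":[-7,-20,0],"twist":0,"fingers":100},
    {"translation":[-7,-20,0],"twist":0,"fingers":100}
  ]
}}

```text
time: 11.92
position: [0.4881, -0.0886, 0.2346]
tcp_rot: [-0.0, 0.771, 0.637, -0.0]
ft_force: [0.4, -0.6, -0.2]
finger_gap: 0.0852
finger_force: 0.0
```

>>> {"method": "apply_moves", "body": {
  "series": [
    {"translation":[0,0,0],"twist":0,"fingers":100},
    {"translation":[0,0,0],"twist":0,"fingers":100},
    {"translation":[0,0,0],"twist":0,"fingers":100},
    {"translation":[0,0,0],"twist":0,"fingers":100},
    {"translation":[0,0,0],"twist":0,"fingers":100}
  ]
}}

```text
time: 12.33
position: [0.4877, -0.0898, 0.2348]
tcp_rot: [-0.0, 0.772, 0.636, -0.0]
ft_force: [0.2, 0.6, 0.2]
finger_gap: 0.0852
finger_force: 0.0
```

```bash
python3 - <<'E'
from h import *
s=telemetry.read_state();i=get_image("wrist").astype(int)
print(s['position'],s['tcp_rot'],s['time'])
m=((i[...,0]>110)&(i[...,1]<60)&(i[...,2]<60)).astype(np.uint8)  # lit top face
n,l,st,ce=cv2.connectedComponentsWithStats(m);k=1+st[1:,4].argmax();c=ce[k];print(st[k],c,"pred",proj("wrist",[.487,-.09,.115],s))
print(onz("wrist",c,.115,s), "width mm",1e3*np.linalg.norm(onz("wrist",(st[k][0],c[1]),.115,s)-onz("wrist",(st[k][0]+st[k][2],c[1]),.115,s)),"height",1e3*np.linalg.norm(onz("wrist",(c[0],st[k][1]),.115,s)-onz("wrist",(c[0],st[k][1]+st[k][3]),.115,s)))
x,y=int(c[0])-60,int(c[1])-50
cv2.imwrite("pics/c6.png",crop(i.astype(np.uint8),max(x,0),max(y,0),120,100,6))
print(x,y)
E
```

```text
[ 0.48772431 -0.08979755  0.23477512] [-1.74271322e-05  7.71680874e-01  6.36009926e-01 -3.54811862e-05] 12.3333
[262 188  36  34 933] [279.20150054 204.90675241] pred [279.8105058  204.95475784]
[ 0.48650868 -0.08986233  0.115     ] width mm 30.092295544593554 height 29.455256476777755
219 154
```

The cap measures 30 x 29.5 mm at the expected height, centred at (0.4865, -0.0899), and the earlier crop shows it is the red one. I descend on it.

>>> {"method": "apply_moves", "body": {
  "series": [
    {"translation":[-0.8,-0.1,-25],"twist":0,"fingers":100},
    {"translation":[-0.8,-0.1,-60],"twist":0,"fingers":100},
    {"translation":[-0.8,-0.1,-90],"twist":0,"fingers":100},
    {"translation":[-0.8,-0.1,-115],"twist":0,"fingers":100},
    {"translation":[-0.8,-0.1,-130],"twist":0,"fingers":100}
  ]
}}

```text
time: 12.8
position: [0.4854, -0.0899, 0.1023]
tcp_rot: [-0.001, 0.772, 0.636, -0.001]
ft_force: [-0.6, 1.3, 0.7]
finger_gap: 0.085
finger_force: 0.0
```

>>> {"method": "apply_moves", "body": {
  "series": [
    {"translation":[0,0,-10],"twist":0,"fingers":100},
    {"translation":[0,0,-18],"twist":0,"fingers":100},
    {"translation":[0,0,-25],"twist":0,"fingers":100},
    {"translation":[0,0,-25],"twist":0,"fingers":100},
    {"translation":[0,0,-25],"twist":0,"fingers":100}
  ]
}}

```text
time: 13.22
position: [0.4873, -0.0902, 0.0802]
tcp_rot: [0.0, 0.772, 0.636, 0.0]
ft_force: [-0.7, 0.2, -0.6]
finger_gap: 0.0851
finger_force: 0.0
```

>>> {"method": "apply_moves", "body": {
  "series": [
    {"translation":[0,0,0],"twist":0,"fingers":60},
    {"translation":[0,0,0],"twist":0,"fingers":60},
    {"translation":[0,0,0],"twist":0,"fingers":60},
    {"translation":[0,0,0],"twist":0,"fingers":60},
    {"translation":[0,0,0],"twist":0,"fingers":60}
  ]
}}

```text
time: 13.63
position: [0.487, -0.0901, 0.0801]
tcp_rot: [0.0, 0.772, 0.636, 0.0]
ft_force: [0.4, 0.1, -0.8]
finger_gap: 0.051
finger_force: 0.0
```

>>> {"method": "apply_moves", "body": {
  "series": [
    {"translation":[0,0,0],"twist":0,"fingers":50},
    {"translation":[0,0,0],"twist":0,"fingers":46},
    {"translation":[0,0,0],"twist":0,"fingers":43},
    {"translation":[0,0,0],"twist":0,"fingers":40},
    {"translation":[0,0,0],"twist":0,"fingers":37}
  ]
}}

```text
time: 14.05
position: [0.4869, -0.0902, 0.0798]
tcp_rot: [0.0, 0.772, 0.636, 0.0]
ft_force: [1.3, 0.0, 0.7]
finger_gap: 0.0314
finger_force: 0.2
```

>>> {"method": "apply_moves", "body": {
  "series": [
    {"translation":[0,0,0],"twist":0,"fingers":34},
    {"translation":[0,0,0],"twist":0,"fingers":30},
    {"translation":[0,0,0],"twist":0,"fingers":15},
    {"translation":[0,0,0],"twist":0,"fingers":0},
    {"translation":[0,0,0],"twist":0,"fingers":0}
  ]
}}

```text
time: 14.47
position: [0.4871, -0.0902, 0.08]
tcp_rot: [0.0, 0.772, 0.636, 0.0]
ft_force: [-0.4, 1.1, 4.1]
finger_gap: 0.0298
finger_force: 58.9
```

>>> {"method": "apply_moves", "body": {
  "series": [
    {"translation":[0,0,0],"twist":0,"fingers":0},
    {"translation":[0,0,0],"twist":0,"fingers":0},
    {"translation":[0,0,5],"twist":0,"fingers":0},
    {"translation":[0,0,12],"twist":0,"fingers":0},
    {"translation":[0,0,20],"twist":0,"fingers":0}
  ]
}}

```text
time: 14.88
position: [0.4859, -0.0901, 0.0998]
tcp_rot: [-0.001, 0.772, 0.636, -0.001]
ft_force: [-0.8, -0.1, -2.9]
finger_gap: 0.0297
finger_force: 59.4
```

The cap is gripped at a gap of 30 mm and lifted. The load is light, in line with the flask's mass. I carry it high, clear of the key, to above the ring at (0.585, 0.260).

>>> {"method": "apply_moves", "body": {
  "series": [
    {"translation":[0,0,20],"twist":0,"fingers":0},
    {"translation":[0,0,45],"twist":0,"fingers":0},
    {"translation":[0,0,75],"twist":0,"fingers":0},
    {"translation":[2,6,100],"twist":0,"fingers":0},
    {"translation":[7,26,120],"twist":0,"fingers":0}
  ]
}}

```text
time: 15.3
position: [0.4932, -0.0674, 0.2223]
tcp_rot: [0.001, 0.774, 0.634, 0.0]
ft_force: [1.1, 0.0, -2.7]
finger_gap: 0.0295
finger_force: 59.6
```

>>> {"method": "apply_moves", "body": {
  "series": [
    {"translation":[8,28,0],"twist":0,"fingers":0},
    {"translation":[17,60,0],"twist":0,"fingers":0},
    {"translation":[26,94,0],"twist":0,"fingers":0},
    {"translation":[35,128,0],"twist":0,"fingers":0},
    {"translation":[44,162,0],"twist":0,"fingers":0}
  ]
}}

```text
time: 15.72
position: [0.5376, 0.0993, 0.2204]
tcp_rot: [-0.0, 0.772, 0.636, 0.0]
ft_force: [0.2, 0.4, -2.3]
finger_gap: 0.0296
finger_force: 59.9
```

>>> {"method": "apply_moves", "body": {
  "series": [
    {"translation":[9,34,0],"twist":0,"fingers":0},
    {"translation":[18,68,0],"twist":0,"fingers":0},
    {"translation":[27,100,0],"twist":0,"fingers":0},
    {"translation":[36,130,0],"twist":0,"fingers":0},
    {"translation":[43,150,0],"twist":0,"fingers":0}
  ]
}}

```text
time: 16.13
position: [0.5803, 0.252, 0.2199]
tcp_rot: [-0.0, 0.771, 0.637, 0.0]
ft_force: [0.5, 0.8, -3.2]
finger_gap: 0.0295
finger_force: 59.9
```

>>> {"method": "apply_moves", "body": {
  "series": [
    {"translation":[4,12,0],"twist":0,"fingers":0},
    {"translation":[4,12,0],"twist":0,"fingers":0},
    {"translation":[4,12,0],"twist":0,"fingers":0},
    {"translation":[4,12,0],"twist":0,"fingers":0},
    {"translation":[4,12,0],"twist":0,"fingers":0}
  ]
}}

```text
time: 16.55
position: [0.5848, 0.2573, 0.2201]
tcp_rot: [0.0, 0.773, 0.635, -0.0]
ft_force: [-0.1, -0.7, -2.5]
finger_gap: 0.0296
finger_force: 59.8
```

>>> {"method": "apply_moves", "body": {
  "series": [
    {"translation":[0,0,0],"twist":0,"fingers":0},
    {"translation":[0,0,0],"twist":0,"fingers":0},
    {"translation":[0,0,0],"twist":0,"fingers":0},
    {"translation":[0,0,0],"twist":0,"fingers":0},
    {"translation":[0,0,0],"twist":0,"fingers":0}
  ]
}}

```text
time: 16.97
position: [0.5848, 0.2597, 0.2198]
tcp_rot: [-0.0, 0.772, 0.636, 0.0]
ft_force: [-0.3, -0.3, -2.3]
finger_gap: 0.0297
finger_force: 59.8
```

>>> {"method": "apply_moves", "body": {
  "series": [
    {"translation":[0,0.4,-15],"twist":0,"fingers":0},
    {"translation":[0,0.4,-32],"twist":0,"fingers":0},
    {"translation":[0,0.4,-46],"twist":0,"fingers":0},
    {"translation":[0,0.4,-55],"twist":0,"fingers":0},
    {"translation":[0,0.4,-58],"twist":0,"fingers":0}
  ]
}}

```text
time: 17.38
position: [0.5839, 0.26, 0.1601]
tcp_rot: [-0.0, 0.772, 0.636, -0.001]
ft_force: [-0.8, 0.4, -2.2]
finger_gap: 0.0299
finger_force: 59.9
```

>>> {"method": "apply_moves", "body": {
  "series": [
    {"translation":[0,0,0],"twist":0,"fingers":0},
    {"translation":[0,0,-2],"twist":0,"fingers":0},
    {"translation":[0,0,-4],"twist":0,"fingers":0},
    {"translation":[0,0,-6],"twist":0,"fingers":0},
    {"translation":[0,0,-8],"twist":0,"fingers":0}
  ]
}}

```text
time: 17.8
position: [0.5853, 0.2604, 0.1543]
tcp_rot: [0.0, 0.772, 0.636, 0.001]
ft_force: [-0.5, -0.6, 2.7]
finger_gap: 0.0294
finger_force: 60.0
```

>>> {"method": "apply_moves", "body": {
  "series": [
    {"translation":[0,0,0],"twist":0,"fingers":0},
    {"translation":[0,0,0],"twist":0,"fingers":0},
    {"translation":[0,0,0],"twist":0,"fingers":0}
  ]
}}

```text
time: 18.05
position: [0.5853, 0.2602, 0.1541]
tcp_rot: [0.0, 0.772, 0.636, 0.0]
ft_force: [-0.2, 0.2, -1.0]
finger_gap: 0.0296
finger_force: 60.0
```

Contact comes at the expected height (TCP z ≈ 154 mm) with no sideways force. I press down the 12 mm.

>>> {"method": "apply_moves", "body": {
  "series": [
    {"translation":[0,0,-2],"twist":0,"fingers":0},
    {"translation":[0,0,-4],"twist":0,"fingers":0},
    {"translation":[0,0,-6],"twist":0,"fingers":0},
    {"translation":[0,0,-8],"twist":0,"fingers":0},
    {"translation":[0,0,-9],"twist":0,"fingers":0}
  ]
}}

```text
time: 18.47
position: [0.5855, 0.2602, 0.1456]
tcp_rot: [0.0, 0.772, 0.636, 0.001]
ft_force: [-1.0, -1.2, 8.9]
finger_gap: 0.0295
finger_force: 60.8
```

>>> {"method": "apply_moves", "body": {
  "series": [
    {"translation":[0,0,-1],"twist":0,"fingers":0},
    {"translation":[0,0,-2],"twist":0,"fingers":0},
    {"translation":[0,0,-3],"twist":0,"fingers":0},
    {"translation":[0,0,-3],"twist":0,"fingers":0},
    {"translation":[0,0,-3],"twist":0,"fingers":0}
  ]
}}

```text
time: 18.88
position: [0.5856, 0.2603, 0.1431]
tcp_rot: [0.0, 0.772, 0.636, 0.001]
ft_force: [-2.0, -1.3, 9.4]
finger_gap: 0.0297
finger_force: 61.1
```

>>> {"method": "apply_moves", "body": {
  "series": [
    {"translation":[0,0,-1],"twist":0,"fingers":0},
    {"translation":[0,0,-2],"twist":0,"fingers":0},
    {"translation":[0,0,-2],"twist":0,"fingers":0},
    {"translation":[0,0,-2],"twist":0,"fingers":0},
    {"translation":[0,0,-2],"twist":0,"fingers":0}
  ]
}}

```text
time: 19.3
position: [0.5857, 0.2603, 0.1415]
tcp_rot: [0.0, 0.772, 0.636, 0.001]
ft_force: [-2.1, -2.1, 11.9]
finger_gap: 0.0297
finger_force: 61.6
```

>>> {"method": "apply_moves", "body": {
  "series": [
    {"translation":[0,0,-1],"twist":0,"fingers":0},
    {"translation":[0,0,-1],"twist":0,"fingers":0},
    {"translation":[0,0,-1],"twist":0,"fingers":0},
    {"translation":[0,0,-1],"twist":0,"fingers":0},
    {"translation":[0,0,-1],"twist":0,"fingers":0}
  ]
}}

```text
time: 19.72
position: [0.5859, 0.2604, 0.1414]
tcp_rot: [-0.0, 0.772, 0.636, 0.001]
ft_force: [-4.3, -2.3, 17.5]
finger_gap: 0.0301
finger_force: 62.3
```

The position has stopped at 141.4 mm while the force jumps to 17.5 N, so the ring is at its stop. I add a little margin and check that it holds.

>>> {"method": "apply_moves", "body": {
  "series": [
    {"translation":[0,0,-0.6],"twist":0,"fingers":0},
    {"translation":[0,0,-0.6],"twist":0,"fingers":0},
    {"translation":[0,0,-0.6],"twist":0,"fingers":0},
    {"translation":[0,0,-0.6],"twist":0,"fingers":0},
    {"translation":[0,0,-0.6],"twist":0,"fingers":0}
  ]
}}

```text
time: 20.13
position: [0.5859, 0.2604, 0.1413]
tcp_rot: [-0.0, 0.772, 0.636, 0.001]
ft_force: [-6.7, -2.7, 20.8]
finger_gap: 0.0299
finger_force: 62.5
```

>>> {"method": "apply_moves", "body": {
  "series": [
    {"translation":[0,0,0],"twist":0,"fingers":0},
    {"translation":[0,0,0],"twist":0,"fingers":0},
    {"translation":[0,0,0],"twist":0,"fingers":0},
    {"translation":[0,0,0],"twist":0,"fingers":0},
    {"translation":[0,0,0],"twist":0,"fingers":0}
  ]
}}

```text
time: 20.55
position: [0.5859, 0.2604, 0.1413]
tcp_rot: [-0.0, 0.772, 0.636, 0.001]
ft_force: [-5.7, -2.5, 20.9]
finger_gap: 0.0298
finger_force: 62.5
```

```bash
python3 - <<'E'
from h import *
cv2.imwrite("pics/c7.png",crop(get_image("side"),150,70,160,150,4))
print(proj("side",[.5853,.2602,.082]),proj("side",[.5853,.2602,.070]))
E
```

```text
[205.72081067 155.85994159] [206.08720881 159.83666443]
```

View pics/c7.png

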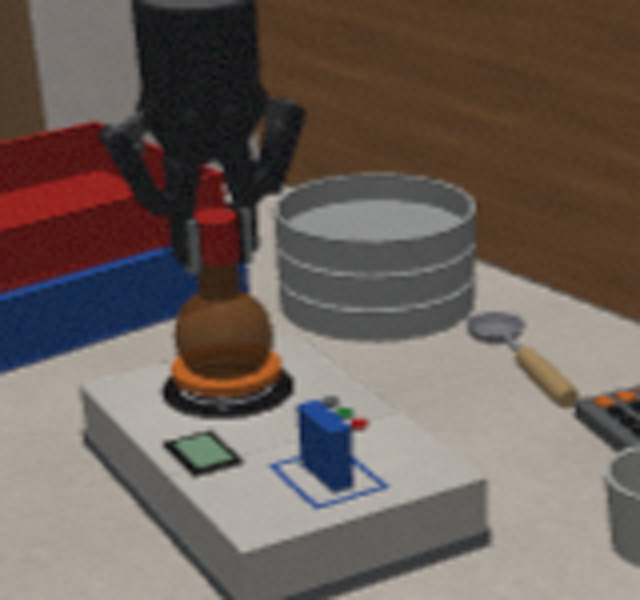

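The flask stands upright in the ring, which is pressed to its stop (ring centre near crop (227,368), spring compressed). The key is flush in the slot at (327,445), and the push holds steady at 21 N. I hand the job in.

```bash
python3 -c "
from rig import r
print(r.close_job())"
```

```text
the job is handed in; nothing more can be done
None
```

The job is handed in at about 20.6 s of the 64 s: the blue key sits flush in the slot and released, and the red-capped flask is upright in the ring, held at its lower stop with about 21 N; the judge's result was not shown.

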